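# Short-spin a microcentrifuge

## Task

Spin the tubes down with closed fingers: first push the centrifuge's half-open lid down until fully shut, then tip the rocker switch on its console to on by pushing down its raised front half (the ridged one, away from the lid), and last press the long bar-shaped key right down and hold it, because the spin runs only while it is held. Finish while still holding the bar key down. Leave the square and the round key unpressed, do not open the lid wider or pick anything up, and leave the things standing around the machine where they are.

Things in the scene. Friction and masses are not known exactly. Their poses are not given: they have to be found in the camera images.
- centrifuge: white microcentrifuge, fixed, 284 mm deep (x) by 264 wide (y). Origin: centre of underside; x points from the front console to the lid hinge at the back. Console: top 90 mm above the table, x = -140 to -30 mm, with four grey controls in any order at y = -90, -30, 30, 90 mm, all centred at x = -85 mm. Behind it the chamber housing, 115 mm high, under the lid.
- lid (a joint): angle of the flat grey lid above shut, rad: 0 = fully shut; starts at 0.22 to 0.45. Hinged at the machine's back; hinge friction keeps it where it is left; 5 N down near the front edge closes it. Lid 162 mm from hinge to front edge, 230 mm wide, 10 mm thick, with a black tab 70 mm wide sticking out 11 mm at mid front edge.
- lid_press (a point): point on the lid's upper face, mid-width, 17 mm from the front edge, where to push; it moves with the lid. It lies 145 mm from the hinge axis along the lid and 11 mm above it, so at 126 mm above the table with the lid shut.
- lid_hinge (a point): fixed point on the lid's hinge axis, mid-width, 115 mm above the table.
- rocker (a joint): angle of the rocker switch, rad: -0.2 = off (front half up, as at the start, -0.2 to -0.18), +0.2 = on (front half down and lying level). It stays where it is left; about 2 N on the front half tips it (more close to the pivot).
- rocker_front (a point): point on the top of the rocker's front half (away from the lid, marked by a low cross ridge), 20 mm from the pivot; moves with it. Grey shallow-V paddle, 68 mm long along the machine's x, 34 mm wide. When on, the front half lies level, 100 mm above the table; at the start this point is at about 108 mm.
- bar_key (a joint): travel of the long bar key, m: 0 = up, 0.006 = fully down. Spring: starts to move at about 1.5 N, fully down at 5 N; it springs back when let go.
- bar_top (a point): centre of the top of the bar key (26 mm along x, 48 mm along y, the only oblong key), 102 mm above the table when up; moves with the key.
- square_key (a joint): travel of the square key (leave alone), m: 0 = up, 0.006 = down.
- square_top (a point): centre of the top of the square key, 28 x 28 mm, 102 mm above the table.
- round_key (a joint): travel of the round key (leave alone), m: 0 = up, 0.006 = down.
- round_top (a point): centre of the top of the round key, 30 mm across, 102 mm above the table.
- bottle_big_mid (a point): loose glass bottle with blue cap, 80 mm across, 170 mm high, beside the machine; point at its centre, 85 mm up.
- bottle_small_mid (a point): loose glass bottle with blue cap, 56 mm across, 110 mm high, beside the console; point at its centre.
- tube_rack_mid (a point): loose blue rack of capped tubes, 170 x 75 mm, 82 mm high with tubes, beside the machine; point 22 mm up.
- jar_mid (a point): loose white jar, 60 mm across, 55 mm high, beside the console; point at its centre.
- tip_box_mid (a point): loose blue pipette-tip box, 62 x 95 mm, 51 mm high, in front of the console; point 22 mm up.
- marker_mid (a point): loose marker pen, 135 mm long, 15 mm thick, lying in front of the console; point near its middle, 7 mm up.

How it is judged:
By the outcome, as a careful person would: the job done as asked, in the order asked, and still so for the second after the job is handed in, while the arm keeps its last pose, push and grip.
It also fails if it takes over 45 s, if anything falls off the work surface, if the arm or the gripper's body presses on something with over 40 N, if the wrist force passes 120 N, or if a joint passes its speed limit or range.

## Robot

A 6-joint arm with a two-finger parallel gripper is mounted at the origin on the work surface. World frame = base frame: x ahead of the robot, y to its left, z up, the work surface at z = 0. Lengths are in mm, angles in rad, forces in N, time in s.
With the tool pointing down it reaches from about 400 to 925 mm from the base axis. Payload 12.5 kg.
Tool frame: the origin (TCP) lies at the very end of the fingers, on their centre line; the grasp point (between the pads) lies 19 mm behind it (env.grip_point_offset is the distance from the TCP to the grasp point, in mm); z points along the fingers, y is the direction in which the jaws open and shut (so a half turn about z gives the same grasp; the last joint's range is limited). The gripper opens to 95 mm and grips with 3 to 60 N. Pads are 20 mm wide; open, the fingers measure 119 mm over their backs; the gripper's body (75 mm by 180 mm) begins 59 mm behind the grasp point.
Start: joints at [-1.381, 0.491, 1.559, -0, 1.092, -0.106], TCP at [182.214, -597.867, 214.661] pointing down, gripper open.
Joint ranges: [-3.1, 3.1], [-0.84, 2.19], [0.05, 2.79], [-1.13, 4.28], [0.06, 2.93], [-2.69, 2.69]. Speed limits (rad/s): [2.22, 2.22, 2.79, 3.14, 3.14, 3.14].

## Interface

Orientations are given as [roll, pitch, yaw] about the fixed x, y, z axes, in that order (R = Rz(yaw) Ry(pitch) Rx(roll)).
In Python, from cell import env gives the robot as it stands.
- The arm moves only by the tool drive_tool, never from a script. Its argument "commands" is a list of rows, each an object of numbers: "dx", "dy", "dz": the shift along the world's x, y, z in mm; "yaw": the turn about the world's z in degrees. In form: [{"dx": .., "dy": .., "dz": .., "yaw": ..}, ...]. A call has 1 to 5 rows; each row shifts and turns the commanded pose from where the row before left it; what a row does not reach is not made up. A row lasts 1/12 s, in which the tool goes at most 41.7 mm and 7.16 degrees, less where a joint would pass 70% of its speed; a pose out of reach is approached as far as the arm can. A call with a gripper value outside its range is refused whole. "grip" is the opening, from 0 (shut) to 1 (fully open), set as the call begins (left out, the last holds). The fingers move at their own pace and stop on an object; the grip force is fixed at half the most. Time passes only in rows, so rows that do not move let the fingers close. It gives the time, the measured TCP pose, the force and the opening at its end, in the units of the state.
- env.state(): the state, without advancing time (a new reading comes with each control period).
- env.read_camera(name): name is "scene" or "side" or "wrist"; returns the picture (400x640x3 uint8, red, green, blue); there is no depth.
- env.calibration(name): a dict with "intrinsics" (3x3 intrinsics, pixels), "dist_coeffs" ([k1, k2, p1, p2, k3] as OpenCV has them; the pictures are not rectified), "rvec" (rotation vector, rad) and "tvec" (3), from world to camera coordinates, as OpenCV has them. Camera axes: x right, y down, z forward; pixel columns grow to the right and rows downward; lengths in mm; the calibration is good to about 2 mm. A picture is of the moment at which its call begins: read the wrist's pose just before it. calibration takes no time and is no camera call; for the wrist camera it gives the pose at the moment of the call.
- env.job_done(): hands the job in, once; it reports no verdict.
Trained networks look in the newest picture that a camera, given by its name, has taken for a name from the list of things; names that differ only in an ending like _2 or _b are one class to them, and where a whole thing is asked for, a point or a joint stands for the part that bears it (a point fixed in the world has none). Each returns a list of dicts, best first, with "conf" (0 to 1); they miss things now and then, are a little off and sometimes report something else, mostly with a low value. They report only what shows in the picture. A call takes as long as a camera call.
- env.trace(query, camera): "pixels" (400x640 bool, what is visible of it) and "pixel" ([column, row] in pixels, amid what is visible of it).
- env.place_of(query, camera): "pixel" ([column, row] in pixels: a listed point, or the origin of a listed thing).
The state is a dict: "t": time; "joints": joint angles; "qvel": joint speeds; "tau": joint torques, N m; "eef_pos": TCP position; "tcp_rot": TCP orientation; "ft_force": force on the tool from outside, world axes, zero at the start; "moment": the same for the moment, N m; "opening": opening from 0.0 (shut) to 1.0 (fully open).
Only numpy, scipy, OpenCV 4.12 (cv2) and the standard library are available. Lean on these libraries where they do the work, as an engineer would, in place of code of your own. Each camera call takes 0.05 s, during which the arm holds its last target.

## Working session

There is one attempt and no reset: what is moved stays moved. The work goes in short steps, Python scripts to look and compute and a tool call to move; the robot and the scene stay as the last step left them, time stands still between calls to the robot, and variables do not carry over. Pictures are saved under pics/ and viewed, and the job is handed in when it is done.

Besides the shell and the picture viewer there is one more tool, called after "Call:" by a JSON object that holds its "name" and its "arguments". drive_tool: Moves the arm, as the interface text tells. Its arguments: {"type":"object","properties":{"commands":{"type":"array"},"grip":{"type":"number"}},"required":["commands"]}

```bash
mkdir -p pics; ls; python3 - <<'E'
from cell import env
import cv2
s=env.state()
for k,v in s.items(): print(k,v)
for c in ["scene","side"]:
    im=env.read_camera(c); cv2.imwrite(f"pics/{c}0.png",im[:,:,::-1])
    cal=env.calibration(c); print(c,cal)
    for q in ["lid_press","lid_hinge","rocker_front","bar_top","square_top","round_top","centrifuge","bottle_big_mid","bottle_small_mid","jar_mid","tip_box_mid","marker_mid","tube_rack_mid"]:
        r=env.place_of(q,c); print(q,[(x['pixel'],round(x['conf'],2)) for x in r[:2]])
print(env.state()['t'])
E
```

```text
pics
t 0.0
joints [-1.38059337e+00  4.91588962e-01  1.55945933e+00 -1.49374015e-05
  1.09167908e+00 -1.05624250e-01]
qvel [-6.31538105e-05  4.37961150e-04 -1.13357065e-03  7.81936823e-04
  1.22264542e-04  1.25348004e-03]
tau [-8.02637787e-04 -6.12638783e+01 -2.58179981e+01  6.92001614e-02
  4.82411915e-02 -1.04864273e-04]
eef_pos [ 182.16455761 -597.60954675  214.04007639]
tcp_rot [-3.14046287e+00 -1.06456480e-04  2.95834043e-01]
ft_force [ 0.08018348 -0.22883665  0.20867267]
moment [ 0.0633176  -0.004056    0.00817202]
opening 1.001971276679827
scene {'intrinsics': array([[376.75508846,   0.        , 321.74257382],
       [  0.        , 376.75508846, 194.98596852],
       [  0.        ,   0.        ,   1.        ]]), 'dist_coeffs': array([-0.01307056,  0.        ,  0.        ,  0.        ,  0.        ]), 'rvec': array([ 1.19250973,  2.35470368, -0.96501404]), 'tvec': array([ 297.49410746, -284.03699134, 1176.340355  ])}
lid_press [([331.2, 196.4], 0.94)]
lid_hinge [([271.3, 258.0], 0.9)]
rocker_front []
bar_top [([393.5, 218.9], 0.55)]
square_top [([347.5, 186.0], 0.63)]
round_top [
[... 543 characters left out ...]
   ]), 'rvec': array([ 2.21282404, -0.37731455,  0.19948032]), 'tvec': array([-517.4435742 ,  219.40887983,  851.19547127])}
lid_press [([250.5, 193.4], 0.66), ([336.9, 153.9], 0.62)]
lid_hinge [([399.3, 168.6], 0.67)]
rocker_front [([289.1, 175.6], 0.86)]
bar_top [([396.6, 169.4], 0.63), ([295.4, 161.9], 0.61)]
square_top [([303.0, 191.6], 0.63)]
round_top [([309.2, 207.6], 0.52)]
centrifuge [([334.0, 217.9], 0.72)]
bottle_big_mid [([393.3, 247.9], 0.95)]
bottle_small_mid [([317.8, 264.4], 0.96), ([336.2, 154.5], 0.73)]
jar_mid [([294.4, 166.1], 0.5), ([394.0, 248.4], 0.21)]
tip_box_mid [([246.4, 195.4], 0.73), ([320.3, 264.2], 0.42)]
marker_mid [([257.9, 244.9], 0.53)]
tube_rack_mid []
1.4
```

View pics/scene0.png

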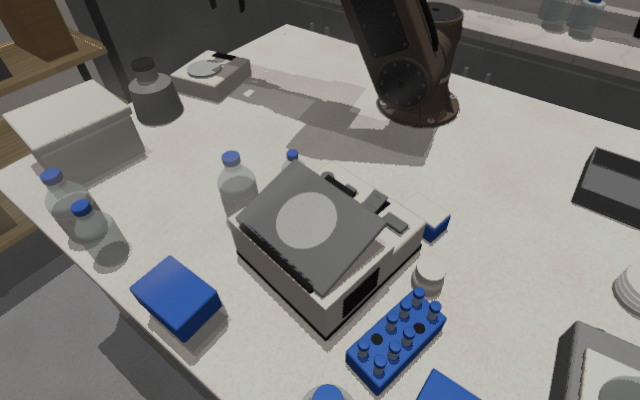

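View pics/side0.png

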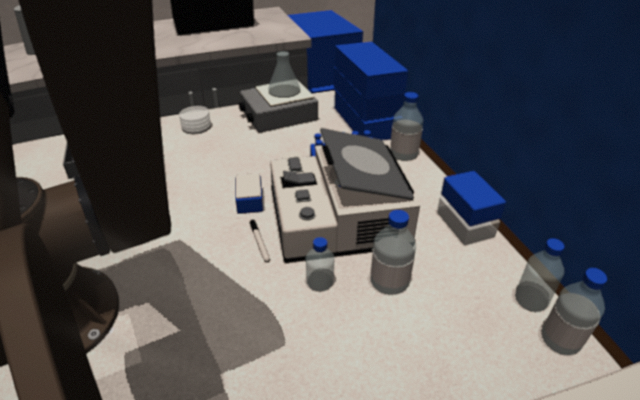

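```bash
python3 - <<'E'
import cv2
a=cv2.imread('pics/scene0.png')[130:360,220:480]; cv2.imwrite('pics/scene0z.png',cv2.resize(a,None,fx=2.6,fy=2.6,interpolation=cv2.INTER_CUBIC))
a=cv2.imread('pics/side0.png')[120:310,220:450]; cv2.imwrite('pics/side0z.png',cv2.resize(a,None,fx=3,fy=3,interpolation=cv2.INTER_CUBIC))
E
```

```text
(no output)
```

View pics/scene0z.png

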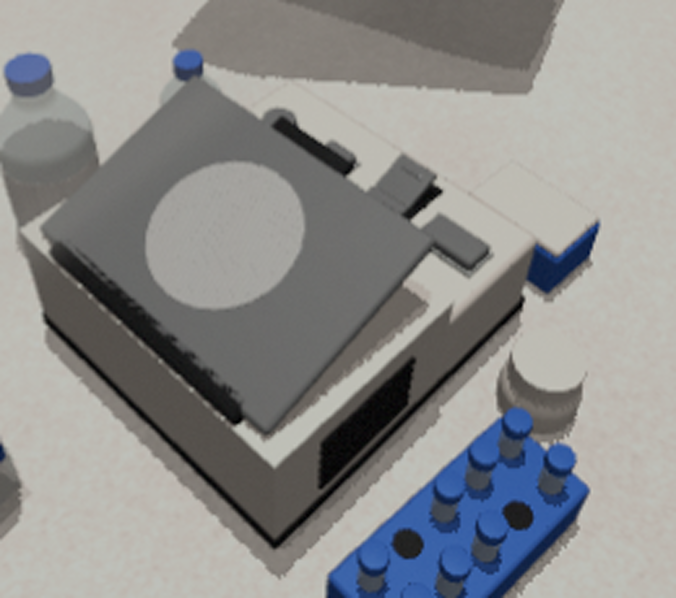

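View pics/side0z.png

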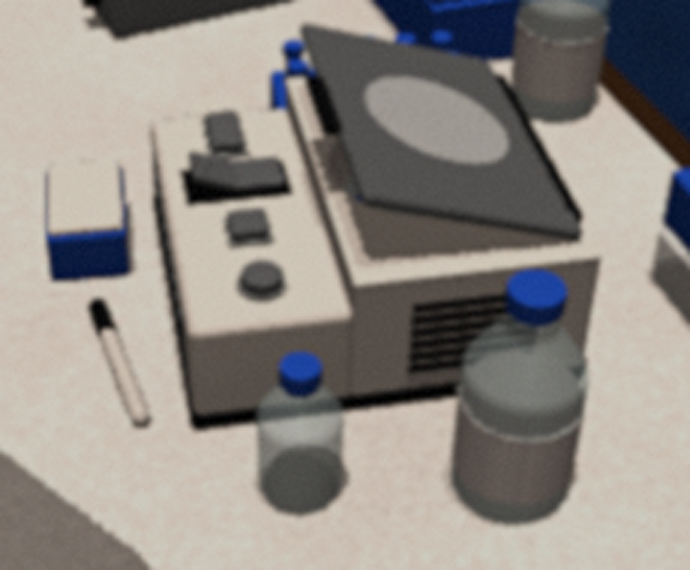

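```bash
cat > fit.py <<'E'
import numpy as np, cv2
from scipy.optimize import least_squares
from cell import env
C={c:env.calibration(c) for c in("scene","side")}
def proj(c,P):
    k=C[c] if isinstance(c,str) else c
    return cv2.projectPoints(np.asarray(P,float).reshape(-1,3),k['rvec'],k['tvec'],k['intrinsics'],k['dist_coeffs'])[0].reshape(-1,2)
def pts(p):
    x,y,th,lid,xh=p
    d=dict(bar=[-85,90,102],sq=[-85,-30,102],rnd=[-85,-90,102],rf=[-104.5,30,108],
      c_bb=[142,132,0],c_bn=[142,-132,0],c_fb=[-142,132,0],c_fn=[-142,-132,0],hinge=[xh,0,115],
      press=[xh-145*np.cos(lid)+11*np.sin(lid),0,115+145*np.sin(lid)+11*np.cos(lid)])
    # lid upper face front corners: use 162 mm, 11 above
    for s,n in((1,'lf+'),(-1,'lf-')):
        d[n]=[xh-162*np.cos(lid)+11*np.sin(lid),s*115,115+162*np.sin(lid)+11*np.cos(lid)]
    R=np.array([[np.cos(th),-np.sin(th),0],[np.sin(th),np.cos(th),0],[0,0,1]])
    return {k:R@np.array(v)+[x,y,0] for k,v in d.items()}
obs=[("scene","bar",(393.5,218.9)),("scene","sq",(347.5,186)),("scene","press",(331.2,196.4)),("scene","hinge",(271.3,258)),
("scene","c_bb",(325.8,339.6)),("scene","c_bn",(237.3,253)),("scene","c_fb",(421.2,245.4)),
("scene","lf-",(220+195/2.6,130+80/2.6)),("scene","lf+",(220+435/2.6,130+240/2.6)),
("side","bar",(295.4,161.9)),("side","rf",(289.1,175.6)),("side","sq",(303,191.6)),("side","rnd",(308,211)),
("side","press",(336.9,153.9)),("side","hinge",(399.3,168.6)),("side","c_fn",(285,260)),
("side","lf+",(220+303/3,120+27/3)),("side","lf-",(220+360/3,120+197/3))]
def res(p):
    P=pts(p); return np.concatenate([proj(c,P[n])[0]-o for c,n,o in obs])
if __name__=="__main__":
    best=None
    for th in np.arange(-3,3.2,.5):
        r=least_squares(res,[500,-200,th,.35,125],loss='soft_l1',f_scale=2)
        if best is None or r.cost<best.cost: best=r
    p=best.x; print(best.cost,p)
    for (c,n,o),e in zip(obs,res(p).reshape(-1,2)): print(c,n,o,e.round(1))
    for k,v in pts(p).items(): print(k,v.round(1), np.hypot(*v[:2]).round())
E
python3 fit.py
```

```text
40.749370000865355 [616.79418114 105.39961302 -31.56761826   6.56673129 133.71413214]
scene bar (393.5, 218.9) [1.  1.9]
scene sq (347.5, 186) [0.1 3.3]
scene press (331.2, 196.4) [-1.1 -0.9]
scene hinge (271.3, 258) [ 2.8 -0.8]
scene c_bb (325.8, 339.6) [0.1 3.1]
scene c_bn (237.3, 253) [-1.2  1.4]
scene c_fb (421.2, 245.4) [-0.2  2.8]
scene lf- (295.0, 160.76923076923077) [-1.3 -1. ]
scene lf+ (387.30769230769226, 222.30769230769232) [-0.1  1.4]
side bar (295.4, 161.9) [-1.3  0.4]
side rf (289.1, 175.6) [-0.1  0.1]
side sq (303, 191.6) [-1.   1.6]
side rnd (308, 211) [-1.5 -0.1]
side press (336.9, 153.9) [1.1 2.4]
side hinge (399.3, 168.6) [-2.2  1.5]
side c_fn (285, 260) [-1.8  4.8]
side lf+ (321.0, 129.0) [-0.6 -0.5]
side lf- (340.0, 185.66666666666669) [2.5 1.6]
bar [546.4 207.2 102. ] 584.0
sq [528.2  88.6 102. ] 536.0
rnd [519.2  29.3 102. ] 520.0
rf [518.  150.8 108. ] 540.0
c_bb [777.1 214.4   0. ] 806.0
c_bn [737.2 -46.5   0. ] 739.0
c_fb [496.4 257.3   0. ] 559.0
c_fn [456.5  -3.6   0. ] 456.0
hinge [749.   85.2 115. ] 754.0
press [614.4 105.8 166.1] 623.0
lf+ [615.6 221.9 170.9] 654.0
lf- [580.9  -5.4 170.9] 581.0
```

Call:
{"name": "drive_tool", "arguments": {"commands": [{"dx": 10,"dy": 16,"dz": 8},{"dx": 19,"dy": 31,"dz": 8,"yaw": -5},{"dx": 19,"dy": 31,"dz": 8,"yaw": -5},{"dx": 19,"dy": 31,"yaw": -5},{"dx": 19,"dy": 31,"yaw": -5}], "grip": 0}}

```text
invalid input
```

Call:
{"name": "drive_tool", "arguments": {"commands": [{"dx": 19,"dy": 31,"yaw": -5},{"dx": 19,"dy": 31},{"dx": 19,"dy": 31},{"dx": 19,"dy": 31},{"dx": 19,"dy": 31}]}}

```text
invalid input
```

Call:
{"name": "drive_tool", "arguments": {"commands": [{"dx": 19,"dy": 31},{"dx": 19,"dy": 31},{"dx": 19,"dy": 31},{"dx": 19,"dy": 31},{"dx": 19,"dy": 31}]}}

```text
invalid input
```

Call:
{"name": "drive_tool", "arguments": {"commands": [{"dx": 10,"dy": 16,"dz": 8,"yaw": 0},{"dx": 19,"dy": 31,"dz": 8,"yaw": -5},{"dx": 19,"dy": 31,"dz": 8,"yaw": -5},{"dx": 19,"dy": 31,"dz": 0,"yaw": -5},{"dx": 19,"dy": 31,"dz": 0,"yaw": -5}], "grip": 0}}

```text
t: 1.82
eef_pos: [268.7, -456.6, 239.1]
tcp_rot: [3.141, -0.0, -0.058]
ft_force: [0.6, 0.7, -0.6]
opening: 0.705
```

Call:
{"name": "drive_tool", "arguments": {"commands": [{"dx": 19,"dy": 31,"dz": 0,"yaw": -5},{"dx": 19,"dy": 31,"dz": 0,"yaw": 0},{"dx": 19,"dy": 31,"dz": 0,"yaw": 0},{"dx": 19,"dy": 31,"dz": 0,"yaw": 0},{"dx": 19,"dy": 31,"dz": 0,"yaw": 0}]}}

```text
t: 2.23
eef_pos: [363.8, -301.3, 238.9]
tcp_rot: [3.141, -0.0, -0.141]
ft_force: [0.4, -1.3, 0.3]
opening: 0.358
```

Call:
{"name": "drive_tool", "arguments": {"commands": [{"dx": 19,"dy": 31,"dz": 0,"yaw": 0},{"dx": 19,"dy": 31,"dz": 0,"yaw": 0},{"dx": 19,"dy": 31,"dz": 0,"yaw": 0},{"dx": 19,"dy": 31,"dz": 0,"yaw": 0},{"dx": 19,"dy": 31,"dz": 0,"yaw": 0}]}}

```text
t: 2.65
eef_pos: [458.8, -146.2, 238.9]
tcp_rot: [3.141, -0.0, -0.141]
ft_force: [1.1, -1.2, 0.1]
opening: 0.025
```

Call:
{"name": "drive_tool", "arguments": {"commands": [{"dx": 10,"dy": 37,"dz": 10,"yaw": 0},{"dx": 10,"dy": 37,"dz": 10,"yaw": 0},{"dx": 10,"dy": 37,"dz": 10,"yaw": 0},{"dx": 10,"dy": 37,"dz": 10,"yaw": 0},{"dx": 10,"dy": 37,"dz": 10,"yaw": 0}]}}

```text
t: 3.07
eef_pos: [508.3, 39.1, 289.4]
tcp_rot: [3.142, -0.0, -0.14]
ft_force: [0.9, -0.4, -0.2]
opening: 0.003
```

Call:
{"name": "drive_tool", "arguments": {"commands": [{"dx": 0,"dy": 30,"dz": 0,"yaw": 0},{"dx": 0,"dy": 0,"dz": 0,"yaw": 0},{"dx": 0,"dy": 0,"dz": 0,"yaw": 0}]}}

```text
t: 3.32
eef_pos: [508.0, 68.4, 288.7]
tcp_rot: [3.141, -0.0, -0.138]
ft_force: [0.3, 0.0, -1.0]
opening: 0.001
```

```bash
python3 - <<'E'
from cell import env
import cv2,pickle
print(env.state()['eef_pos'],env.state()['qvel'].round(3))
cal=env.calibration("wrist"); im=env.read_camera("wrist"); cv2.imwrite("pics/w1.png",im[:,:,::-1])
pickle.dump(cal,open('w1.pkl','wb')); print(cal)
for q in ["lid_press","rocker_front","bar_top","square_top","round_top"]:
    r=env.place_of(q,"wrist"); print(q,[(x['pixel'],round(x['conf'],2)) for x in r[:2]])
E
```

```text
[508.03929376  68.44345662 288.69251114] [-0.047 -0.001  0.009 -0.004 -0.001 -0.017]
{'intrinsics': array([[305.19541468,   0.        , 317.81797324],
       [  0.        , 305.19541468, 192.77556548],
       [  0.        ,   0.        ,   1.        ]]), 'dist_coeffs': array([-0.03626675,  0.        ,  0.        ,  0.        ,  0.        ]), 'rvec': array([-1.92829424,  2.21578656,  0.31812683]), 'tvec': array([137.82773613, 420.48983045, 601.39511372])}
lid_press [([261.8, 82.2], 0.68)]
rocker_front [([248.6, 172.7], 0.88)]
bar_top [([196.3, 158.8], 0.79)]
square_top [([298.6, 156.7], 0.64)]
round_top [([351.5, 159.6], 0.64)]
```

View pics/w1.png

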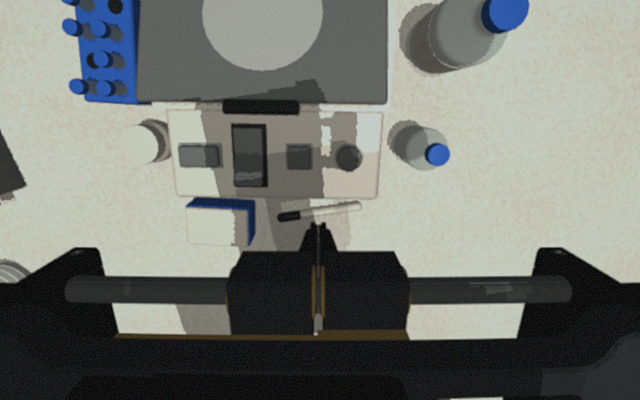

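```bash
cat > fit2.py <<'E'
import fit,pickle,numpy as np
from fit import *
C['w']=pickle.load(open('w1.pkl','rb'))
W=[("w","bar",(198.5,156)),("w","sq",(299,157)),("w","rnd",(348.5,157)),("w","rf",(248.6,172.7)),("w","press",(261.8,82.2)),("w","lf+",(138,103)),("w","lf-",(387,103))]
def r2(o): 
    def f(p):
        P=pts(p); return np.concatenate([proj(c,P[n])[0]-q for c,n,q in o])
    return f
p0=[616.8,105.4,-.152,.2835,133.7]
for name,o in (("all",obs+W),("wrist",W)):
    r=least_squares(r2(o),p0,loss='soft_l1',f_scale=2); p=r.x; print(name,p.round(3))
    e=r2(o)(p).reshape(-1,2)
    for (c,n,q),d in zip(o[-7:],e[-7:]): print(n,d.round(1))
    for k in('bar','rf','press','sq'): print(k,pts(p)[k].round(1))
print(env.state()['tcp_rot'])
E
python3 fit2.py
```

```text
all [ 6.17643e+02  1.04852e+02 -1.48000e-01  2.71000e-01  1.30986e+02]
bar [-0.7  0.3]
sq [0.1 0.1]
rnd [1.5 0.6]
rf [-0.6  1.2]
press [-0.2  0.3]
lf+ [-0.5 -2.1]
lf- [ 0.2 -0.7]
bar [546.9 206.4 102. ]
rf [518.7 150.  108. ]
press [611.9 105.7 164.4]
sq [529.1  87.7 102. ]
wrist [ 6.18264e+02  1.04954e+02 -1.45000e-01  2.66000e-01  1.29880e+02]
bar [-0.6  0.1]
sq [ 0.2 -0.5]
rnd [ 1.6 -0.2]
rf [-0.5  0.8]
press [-0.2  1.2]
lf+ [-0.  -0.8]
lf- [-0.1 -0.3]
bar [547.1 206.3 102. ]
rf [519.2 149.7 108. ]
press [611.2 106.  163.7]
sq [529.8  87.5 102. ]
[ 3.14141691e+00  6.24111790e-05 -1.42164502e-01]
```

Call:
{"name": "drive_tool", "arguments": {"commands": [{"dx": 21,"dy": 8,"dz": -12,"yaw": 0},{"dx": 21,"dy": 8,"dz": -12,"yaw": 0},{"dx": 21,"dy": 8,"dz": -12,"yaw": 0},{"dx": 21,"dy": 8,"dz": -12,"yaw": 0},{"dx": 20,"dy": 6,"dz": -12,"yaw": 0}]}}

```text
t: 4.03
eef_pos: [613.3, 104.8, 227.9]
tcp_rot: [3.142, 0.0, -0.142]
ft_force: [-0.0, -1.0, 0.7]
opening: 0.005
```

Call:
{"name": "drive_tool", "arguments": {"commands": [{"dx": 0,"dy": 0,"dz": -20,"yaw": 0},{"dx": 0,"dy": 0,"dz": -20,"yaw": 0},{"dx": 0,"dy": 0,"dz": -10,"yaw": 0},{"dx": 0,"dy": 0,"dz": -5,"yaw": 0},{"dx": 0,"dy": 0,"dz": 0,"yaw": 0}]}}

```text
t: 4.45
eef_pos: [612.0, 104.6, 173.1]
tcp_rot: [3.141, 0.001, -0.141]
ft_force: [0.5, -0.3, 0.2]
opening: 0.005
```

Call:
{"name": "drive_tool", "arguments": {"commands": [{"dx": 0,"dy": 0,"dz": -5,"yaw": 0},{"dx": 0,"dy": 0,"dz": -5,"yaw": 0},{"dx": -1,"dy": 0,"dz": -5,"yaw": 0},{"dx": -1,"dy": 0,"dz": -5,"yaw": 0},{"dx": -1,"dy": 0,"dz": -5,"yaw": 0}]}}

```text
t: 4.87
eef_pos: [609.1, 105.3, 148.5]
tcp_rot: [-3.141, -0.0, -0.141]
ft_force: [-0.5, 1.3, 1.3]
opening: 0.004
```

Call:
{"name": "drive_tool", "arguments": {"commands": [{"dx": -1,"dy": 0,"dz": -5,"yaw": 0},{"dx": -1,"dy": 0,"dz": -5,"yaw": 0},{"dx": -1,"dy": 0,"dz": -4,"yaw": 0},{"dx": -1,"dy": 0,"dz": -4,"yaw": 0},{"dx": 0,"dy": 0,"dz": -2,"yaw": 0}]}}

```text
t: 5.28
eef_pos: [605.0, 105.1, 128.0]
tcp_rot: [3.141, 0.0, -0.141]
ft_force: [0.2, 0.3, 0.7]
opening: 0.005
```

Call:
{"name": "drive_tool", "arguments": {"commands": [{"dx": 0,"dy": 0,"dz": -1,"yaw": 0},{"dx": 0,"dy": 0,"dz": -1,"yaw": 0},{"dx": 0,"dy": 0,"dz": 0,"yaw": 0}]}}

```text
t: 5.53
eef_pos: [605.1, 105.1, 126.4]
tcp_rot: [3.141, 0.001, -0.141]
ft_force: [0.6, 0.1, -0.8]
opening: 0.006
```

```bash
python3 - <<'E'
from cell import env
import cv2
print(env.state()['eef_pos'],env.state()['ft_force'])
im=env.read_camera("side"); a=im[100:300,200:460,::-1]; cv2.imwrite("pics/s2.png",cv2.resize(a,None,fx=3,fy=3,interpolation=cv2.INTER_CUBIC))
E
```

```text
[605.05425093 105.07143355 126.43928186] [ 0.61103714  0.06059827 -0.8237382 ]
```

View pics/s2.png

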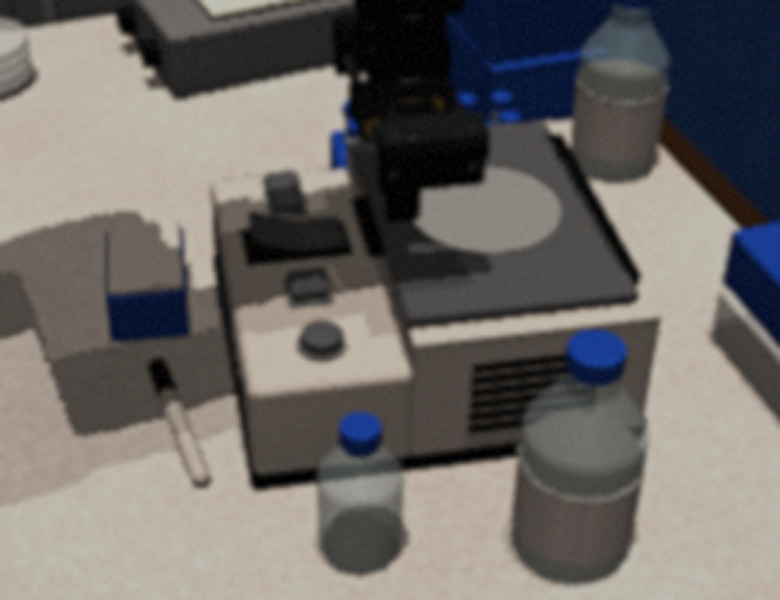

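The lid has followed the fingers down and looks almost shut, with its edge near the housing top. I'll press on until the force shows it is seated.

Call:
{"name": "drive_tool", "arguments": {"commands": [{"dx": 0,"dy": 0,"dz": -1,"yaw": 0},{"dx": 0,"dy": 0,"dz": -1,"yaw": 0},{"dx": 0,"dy": 0,"dz": 0,"yaw": 0}]}}

```text
t: 5.83
eef_pos: [605.4, 105.1, 126.2]
tcp_rot: [-3.142, -0.001, -0.14]
ft_force: [-4.2, -0.5, 13.9]
opening: 0.002
```

Call:
{"name": "drive_tool", "arguments": {"commands": [{"dx": 0,"dy": 0,"dz": -1,"yaw": 0},{"dx": 0,"dy": 0,"dz": 0,"yaw": 0},{"dx": 0,"dy": 0,"dz": 0,"yaw": 0}]}}

```text
t: 6.08
eef_pos: [605.4, 105.1, 126.1]
tcp_rot: [-3.141, -0.002, -0.14]
ft_force: [-8.3, -0.6, 22.7]
opening: 0.003
```

Call:
{"name": "drive_tool", "arguments": {"commands": [{"dx": 0,"dy": 0,"dz": 3,"yaw": 0},{"dx": 0,"dy": 0,"dz": 10,"yaw": 0},{"dx": 0,"dy": 0,"dz": 10,"yaw": 0},{"dx": 0,"dy": 0,"dz": 10,"yaw": 0},{"dx": 0,"dy": 0,"dz": 0,"yaw": 0}]}}

```text
t: 6.5
eef_pos: [606.2, 105.2, 159.1]
tcp_rot: [-3.141, -0.003, -0.141]
ft_force: [0.7, -0.5, 0.8]
opening: 0.004
```

Call:
{"name": "drive_tool", "arguments": {"commands": [{"dx": -22,"dy": 11,"dz": 0,"yaw": 0},{"dx": -22,"dy": 11,"dz": 0,"yaw": 0},{"dx": -22,"dy": 11,"dz": 0,"yaw": 0},{"dx": -21,"dy": 12,"dz": -5,"yaw": 0},{"dx": 0,"dy": 0,"dz": -5,"yaw": 0}]}}

```text
t: 6.92
eef_pos: [515.0, 151.5, 146.8]
tcp_rot: [3.141, 0.001, -0.139]
ft_force: [0.2, 0.3, 0.4]
opening: 0.005
```

Call:
{"name": "drive_tool", "arguments": {"commands": [{"dx": 0,"dy": 0,"dz": -15,"yaw": 0},{"dx": 0,"dy": 0,"dz": -12,"yaw": 0},{"dx": 0,"dy": 0,"dz": 0,"yaw": 0},{"dx": 0,"dy": 0,"dz": 0,"yaw": 0}]}}

```text
t: 7.25
eef_pos: [518.4, 149.9, 119.3]
tcp_rot: [3.141, 0.001, -0.141]
ft_force: [-0.4, 1.2, 0.4]
opening: 0.005
```

```bash
python3 - <<'E'
from cell import env
import cv2
print(env.state()['eef_pos'],env.state()['ft_force'])
for c,(r0,r1,c0,c1) in dict(side=(100,300,200,460),scene=(130,330,220,480)).items():
    im=env.read_camera(c); a=im[r0:r1,c0:c1,::-1]; cv2.imwrite(f"pics/{c}3.png",cv2.resize(a,None,fx=3,fy=3,interpolation=cv2.INTER_CUBIC))
E
```

```text
[518.43497443 149.94968933 119.34985186] [-0.354984    1.17295782  0.39188562]
```

View pics/side3.png

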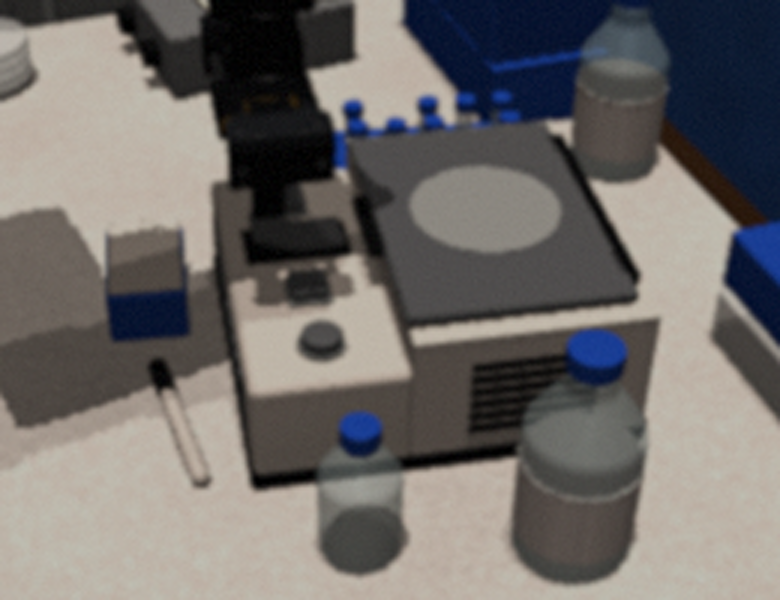

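View pics/scene3.png

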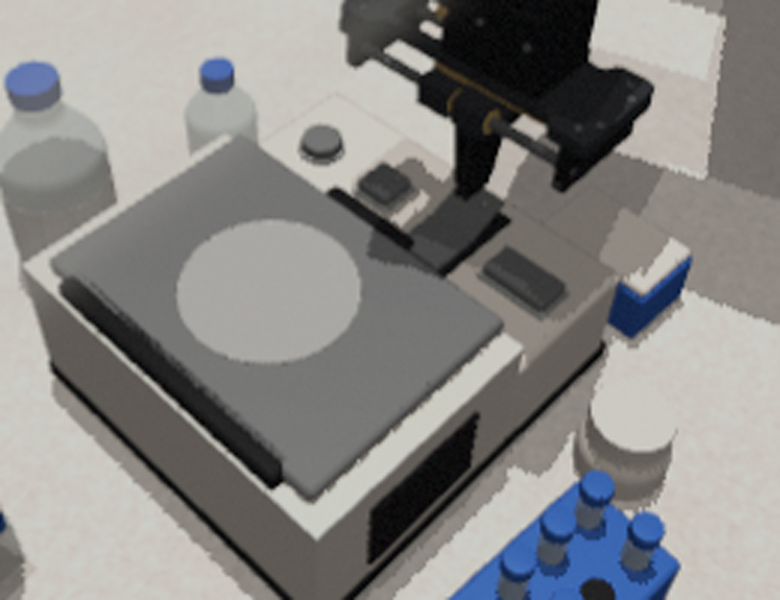

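The lid lies flat and the closed fingers are over the rocker's front half, clear of the square key. Pushing down.

Call:
{"name": "drive_tool", "arguments": {"commands": [{"dx": 0,"dy": 0,"dz": -5,"yaw": 0},{"dx": 0,"dy": 0,"dz": -4,"yaw": 0},{"dx": 0,"dy": 0,"dz": -3,"yaw": 0},{"dx": 0,"dy": 0,"dz": -3,"yaw": 0},{"dx": 0,"dy": 0,"dz": -2,"yaw": 0}]}}

```text
t: 7.77
eef_pos: [518.0, 150.1, 102.3]
tcp_rot: [3.141, 0.001, -0.141]
ft_force: [-0.8, -0.2, 1.5]
opening: 0.007
```

Call:
{"name": "drive_tool", "arguments": {"commands": [{"dx": 0,"dy": 0,"dz": -1,"yaw": 0},{"dx": 0,"dy": 0,"dz": -1,"yaw": 0},{"dx": 0,"dy": 0,"dz": 0,"yaw": 0}]}}

```text
t: 8.02
eef_pos: [518.2, 150.1, 100.5]
tcp_rot: [3.141, 0.0, -0.141]
ft_force: [-0.3, -0.4, 0.1]
opening: 0.004
```

Call:
{"name": "drive_tool", "arguments": {"commands": [{"dx": 0,"dy": 0,"dz": -1,"yaw": 0},{"dx": 0,"dy": 0,"dz": -1,"yaw": 0},{"dx": 0,"dy": 0,"dz": 0,"yaw": 0}]}}

```text
t: 8.27
eef_pos: [518.4, 150.2, 100.1]
tcp_rot: [-3.141, -0.001, -0.14]
ft_force: [-5.4, -1.4, 17.7]
opening: 0.004
```

Call:
{"name": "drive_tool", "arguments": {"commands": [{"dx": 0,"dy": 0,"dz": 4,"yaw": 0},{"dx": 0,"dy": 0,"dz": 12,"yaw": 0},{"dx": 0,"dy": 0,"dz": 16,"yaw": 0},{"dx": 14,"dy": 28,"dz": 0,"yaw": 0},{"dx": 15,"dy": 28,"dz": 0,"yaw": 0}]}}

```text
t: 8.68
eef_pos: [547.9, 206.2, 132.1]
tcp_rot: [-3.141, -0.002, -0.143]
ft_force: [1.6, -0.2, 0.1]
opening: 0.001
```

Call:
{"name": "drive_tool", "arguments": {"commands": [{"dx": 0,"dy": 0,"dz": -5,"yaw": 0},{"dx": 0,"dy": 0,"dz": 0,"yaw": 0},{"dx": 0,"dy": 0,"dz": 0,"yaw": 0}]}}

```text
t: 8.93
eef_pos: [546.7, 206.0, 125.2]
tcp_rot: [3.141, 0.001, -0.14]
ft_force: [-0.6, -0.1, 0.1]
opening: 0.008
```

```bash
python3 - <<'E'
from cell import env
import cv2
print(env.state()['eef_pos'],env.state()['ft_force'])
for c,(r0,r1,c0,c1) in dict(side=(120,240,250,390),scene=(130,330,220,480)).items():
    im=env.read_camera(c); a=im[r0:r1,c0:c1,::-1]; f=5 if c=='side' else 3; cv2.imwrite(f"pics/{c}4.png",cv2.resize(a,None,fx=f,fy=f,interpolation=cv2.INTER_CUBIC))
E
```

```text
[546.69012007 205.97183369 125.21646002] [-0.56323785 -0.10645905  0.1242141 ]
```

View pics/side4.png

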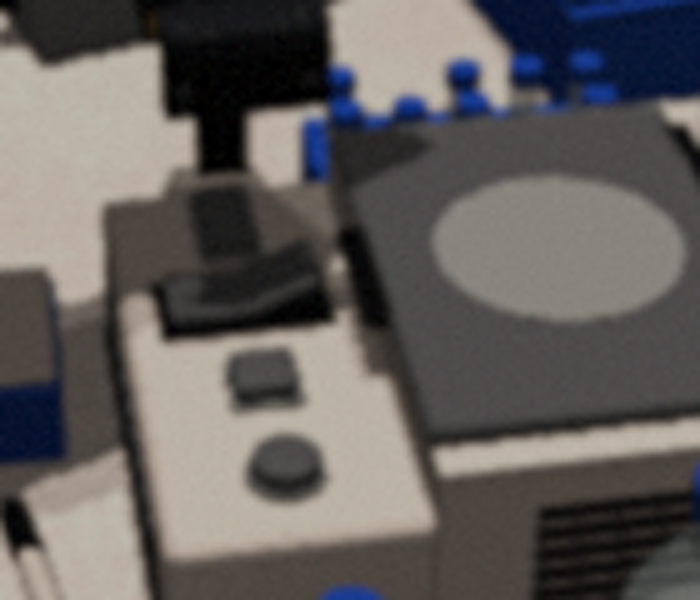

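View pics/scene4.png

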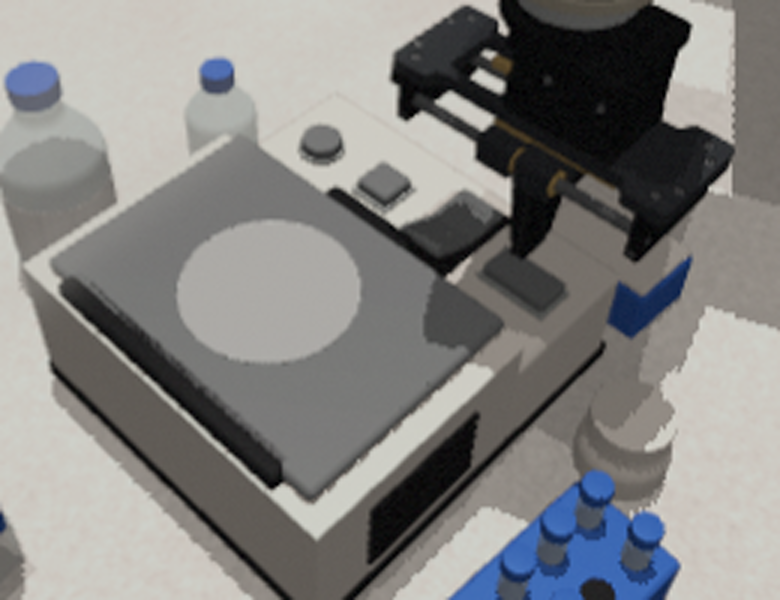

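The rocker now lies with its front level and its rear half raised, so it is on. The lid is shut, and the fingers are above the bar key. Pressing the bar.

Call:
{"name": "drive_tool", "arguments": {"commands": [{"dx": 0,"dy": 0,"dz": -10,"yaw": 0},{"dx": 0,"dy": 0,"dz": -8,"yaw": 0},{"dx": 0,"dy": 0,"dz": -4,"yaw": 0},{"dx": 0,"dy": 0,"dz": -3,"yaw": 0},{"dx": 0,"dy": 0,"dz": -2,"yaw": 0}]}}

```text
t: 9.45
eef_pos: [546.9, 205.8, 98.1]
tcp_rot: [3.141, 0.001, -0.141]
ft_force: [-2.1, -3.4, 3.3]
opening: 0.008
```

Call:
{"name": "drive_tool", "arguments": {"commands": [{"dx": 0,"dy": 0,"dz": -1,"yaw": 0},{"dx": 0,"dy": 0,"dz": -1,"yaw": 0},{"dx": 0,"dy": 0,"dz": -1,"yaw": 0},{"dx": 0,"dy": 0,"dz": 0,"yaw": 0}]}}

```text
t: 9.78
eef_pos: [547.1, 206.0, 96.3]
tcp_rot: [3.141, -0.0, -0.14]
ft_force: [-4.0, -3.0, 8.2]
opening: 0.003
```

Call:
{"name": "drive_tool", "arguments": {"commands": [{"dx": 0,"dy": 0,"dz": -1,"yaw": 0},{"dx": 0,"dy": 0,"dz": 0,"yaw": 0},{"dx": 0,"dy": 0,"dz": 0,"yaw": 0},{"dx": 0,"dy": 0,"dz": 0,"yaw": 0}]}}

```text
t: 10.12
eef_pos: [547.2, 206.0, 96.1]
tcp_rot: [3.142, -0.001, -0.14]
ft_force: [-5.9, -4.8, 17.3]
opening: 0.002
```

```bash
python3 - <<'E'
from cell import env
import cv2
print(env.state()['eef_pos'],env.state()['ft_force'])
for c,(r0,r1,c0,c1) in dict(side=(120,240,250,390),scene=(130,330,220,480)).items():
    im=env.read_camera(c); a=im[r0:r1,c0:c1,::-1]; f=5 if c=='side' else 3; cv2.imwrite(f"pics/{c}5.png",cv2.resize(a,None,fx=f,fy=f,interpolation=cv2.INTER_CUBIC))
print(env.state()['eef_pos'],env.state()['ft_force'])
E
```

```text
[547.15425457 205.99776527  96.08063459] [-5.94212339 -4.83917924 17.29805777]
[547.1492702  206.01516825  96.10379049] [-5.68089658 -4.50732057 17.70976815]
```

View pics/side5.png

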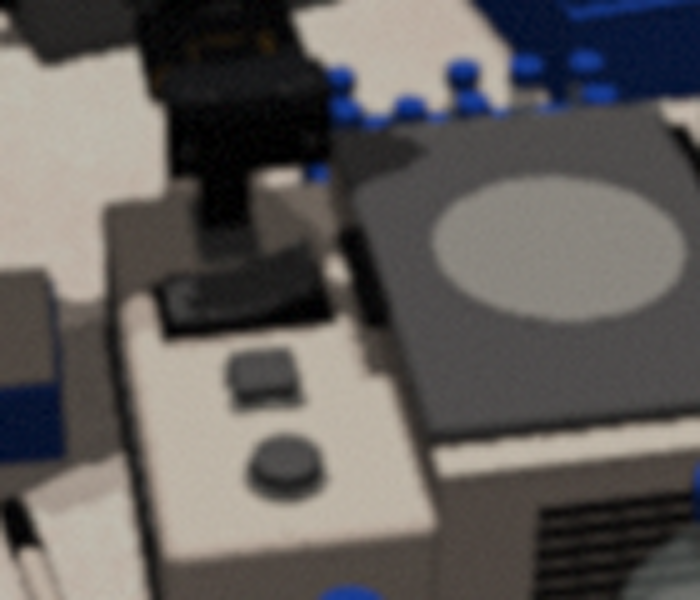

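View pics/scene5.png

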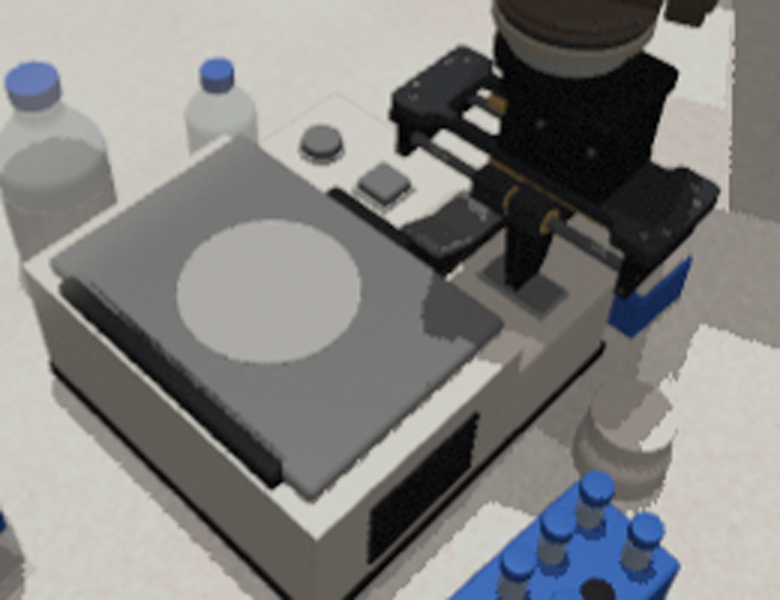

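Bar key is flush under the fingers, TCP at 96.1 mm with 17 N. The lid is still shut, the rocker is on, and the square and round keys are up. Handing in.

```bash
python3 -c "
from cell import env
print(env.job_done()); s=env.state(); print(s['t'],s['eef_pos'],s['ft_force'])"
```

```text
the job is handed in; nothing more can be done
None
the job is handed in; nothing more can be done
```

I shut the lid, switched the rocker on and pressed the bar key down, in that order, with closed fingers. I handed the job in with the bar key still held, at about 10 s on the robot's clock. `job_done` gave no verdict.

| Step | Fingertip height | Force | What the height should be |
|---|---|---|---|
| Lid pushed shut | 126.1 mm | 23 N | 126 mm when shut |
| Rocker front half tipped down | 100.1 mm | 18 N | 100 mm when on |
| Bar key held down | 96.1 mm | 17 N | 96 mm when fully down |

The last side and scene pictures showed the lid flat and the rocker's front half level with its rear raised. The square and round keys were up, and the bottles, rack, jar, tip box and marker looked unmoved by eye.

- **Network errors:** some early network reports were wrong, such as `round_top` and `tube_rack_mid` in the scene picture. I rejected them against the pictures and fitted the machine's pose from three cameras; the last fit, from the wrist camera alone, left errors within about 1.6 pixels.
- **Force reading:** it stayed near zero while the lid and rocker were moving and rose only at the stops. I therefore took the stop heights and the pictures as proof they were seated.
- **After hand-in:** I could read no state, so the one-second hold rests on the last reading before it.

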